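# Unstack the sample jars into their colour-coded dishes

## Robot

A 6-joint arm with a two-finger parallel gripper is mounted at the origin on the work surface. World frame = base frame: x ahead of the robot, y to its left, z up, the work surface at z = 0. Lengths are in mm, angles in rad, forces in N, time in s.
With the tool pointing down it reaches from about 275 to 1000 mm from the base axis. Payload 8.4 kg.
Tool frame: the origin (TCP) lies between the finger pads; the fingertips stand r.finger_overhang ahead of it and the grasp point (between the pads) is the TCP (r.finger_overhang is the distance from the TCP to the fingertips, in mm); z points along the fingers, y is the line along which they close (so a half turn about z gives the same grasp; the last joint's range is limited). The gripper opens to 85 mm and grips with 20 to 120 N. Pads are 22 mm wide; open, the fingers measure 114 mm over their backs; the gripper's body (76 mm by 85 mm) begins 54 mm behind the grasp point. The pads swing forward as they close: fully open they stand 13 mm farther back than shut.
Start: joints at [1.202, 0.353, 1.633, -0, 1.155, -0.002], TCP at [224.143, 583.428, 250.281] pointing down, gripper open.
Joint ranges: [-2.63, 2.63], [-0.92, 2.1], [0.06, 2.66], [-1.3, 4.44], [0, 2.69], [-3.02, 3.02]. Speed limits (rad/s): [2.22, 2.22, 2.79, 3.14, 3.14, 3.14].

## Interface

Orientations are given as [roll, pitch, yaw] about the fixed x, y, z axes, in that order (R = Rz(yaw) Ry(pitch) Rx(roll)).
In Python, from rig import r, cams, sign_off gives the robot as it stands.
- The arm moves only by the shell command python3 -m crank 'ROWS' [FORCE]. ROWS is JSON, a list of rows, each a list of 7 numbers: the shift along the tool's x, y, z in m, then the turn, a rotation vector about the tool's x, y, z in rad, then the closure, from 0 (fully open) to 1 (shut). In form: [[dx, dy, dz, ax, ay, az, gripper], ...]. A call has 1 to 5 rows; each row is the pose to reach, as a shift and turn from the pose commanded when the call began, along the tool's axes at that moment; what a row does not reach only later rows make up. A row lasts 1/10 s, in which the tool goes at most 50 mm and 8.59 degrees, less where a joint would pass 70% of its speed; a pose out of reach is approached as far as the arm can. A call with a gripper value outside its range is refused whole. The fingers move at their own pace and stop on an object; FORCE is the grip in N (left out, the last holds). Time passes only in rows, so rows that repeat a pose let the fingers close. It gives the time, the measured TCP pose, the force, the opening and the grip force at its end, in the units of the state.
- r.sense(): the state, without advancing time (a new reading comes with each control period).
- cams.grab_frame(name): name is "scene" or "top" or "wrist"; returns a dict with "image" (400x640x3 uint8, red, green, blue), "fx", "fy", "cx", "cy" (pixels), "position" and "orientation" of the camera in the world. Camera axes: x right, y down, z forward; pixel columns grow to the right and rows downward; lengths in mm; the calibration is good to about 2 mm. The wrist camera is an equidistant fisheye: a pixel r from the principal point sees the ray r / f radians off the axis. A picture is of the moment at which its call begins. There is no depth.
- sign_off(): hands the job in; it is judged then, once.
The state is a dict: "clock": time; "qpos": joint angles; "qvel": joint speeds; "joint_efforts": joint torques, N m; "eef_pos": TCP position; "tcp_rot": TCP orientation; "contact_force": force on the tool from outside, world axes, zero at the start; "wrist_torque": the same for the moment, N m; "opening": opening from 0.0 (shut) to 1.0 (fully open); "grasp_force": force on a finger pad.
Only numpy, scipy, OpenCV 4.12 (cv2) and the standard library are available. Lean on these libraries where they do the work, as an engineer would, in place of code of your own. Each camera call takes 0.05 s, during which the arm holds its last target. There are 200 camera calls.

## Task

The sample jars have come back from the mill in two stacks of two; take the stacks apart and stand each jar upright in the middle of the dish of its own lid colour. Set the jars down gently without dropping or tipping any, and leave the amber bottle and the white mortar where they are.

Things in the scene. Friction and masses are not known exactly. Their poses are not given: they have to be found in the camera images.
- red_jar: Large round sample jar, white with a flat red screw lid (16 mm high, faintly ribbed) and a thin red band low on the side: 62 mm diameter, 50 mm high, 0.15 to 0.31 kg. Starts upright on the bench with one of the two small jars (green or yellow) standing loose on its lid, so from above its red lid shows as a ring around the small one. Origin: centre of its underside, z up.
- blue_jar: Large round sample jar, white with a flat blue screw lid (16 mm high, faintly ribbed) and a thin blue band low on the side: 62 mm diameter, 50 mm high, 0.15 to 0.31 kg. Starts upright on the bench with one of the two small jars (green or yellow) standing loose on its lid, so from above its blue lid shows as a ring around the small one. Origin: centre of its underside, z up.
- green_jar: Small round sample jar, white with a flat green screw lid (16 mm high, faintly ribbed) and a thin green band low on the side: 44 mm diameter, 45 mm high, 0.07 to 0.14 kg. Starts standing loose, within a few mm of centred, on the lid of one of the two large jars (red or blue), its underside 50 mm above the bench. Origin: centre of its underside, z up.
- yellow_jar: Small round sample jar, white with a flat yellow screw lid (16 mm high, faintly ribbed) and a thin yellow band low on the side: 44 mm diameter, 45 mm high, 0.07 to 0.14 kg. Starts standing loose, within a few mm of centred, on the lid of one of the two large jars (red or blue), its underside 50 mm above the bench. Origin: centre of its underside, z up.
- red_dish: Empty round shallow dish, all red, fixed to the bench: 92 mm across, flat floor 4 mm above the bench, inside the rim 82 mm across, rim 5 mm thick with its top 8 mm above the bench. Origin: centre of its underside, at bench level, z up. Standing in the dish, a jar's underside is 4 mm above this origin.
- blue_dish: Empty round shallow dish, all blue, fixed to the bench: 92 mm across, flat floor 4 mm above the bench, inside the rim 82 mm across, rim 5 mm thick with its top 8 mm above the bench. Origin: centre of its underside, at bench level, z up. Standing in the dish, a jar's underside is 4 mm above this origin.
- green_dish: Empty round shallow dish, all green, fixed to the bench: 92 mm across, flat floor 4 mm above the bench, inside the rim 82 mm across, rim 5 mm thick with its top 8 mm above the bench. Origin: centre of its underside, at bench level, z up. Standing in the dish, a jar's underside is 4 mm above this origin.
- yellow_dish: Empty round shallow dish, all yellow, fixed to the bench: 92 mm across, flat floor 4 mm above the bench, inside the rim 82 mm across, rim 5 mm thick with its top 8 mm above the bench. Origin: centre of its underside, at bench level, z up. Standing in the dish, a jar's underside is 4 mm above this origin.
- amber_bottle: Bystander: small amber glass bottle with white cap and blank paper label, 42 mm diameter, 78 mm high, loose, stands on the bench. Origin: centre of its underside. It may stand between the dishes and stacks. All listed things standing on the bench keep at least 130 mm between their centres.
- mortar: Bystander: empty white ceramic bowl (mortar), 72 mm across the rim, 48 mm high, loose, stands on the bench. Origin: centre of its underside.

How it is judged (in metres and radians):
At the end, for the whole second after the job is handed in: Each of the four jars stands released and at rest, upright (within 0.06 rad), flat on the floor of the dish of its lid colour, its centre within 12 mm (large jars) or 15 mm (small jars) of the dish's centre; the amber bottle and the mortar are within 15 mm of where they started (horizontal distance between red_jar and red_dish below 0.012 m and z of red_jar in the frame of red_dish between 0.001 and 0.007 m and angle between each of red_jar, blue_jar, green_jar, yellow_jar's own z axis and vertical below 0.06 rad and linear speed of each of red_jar, blue_jar, green_jar, yellow_jar below 0.02 m/s and horizontal distance between blue_jar and blue_dish below 0.012 m and z of blue_jar in the frame of blue_dish between 0.001 and 0.007 m and horizontal distance between green_jar and green_dish below 0.015 m and z of green_jar in the frame of green_dish between 0.001 and 0.007 m and horizontal distance between yellow_jar and yellow_dish below 0.015 m and z of yellow_jar in the frame of yellow_dish between 0.001 and 0.007 m and distance of each of amber_bottle, mortar from where it was at the start of the episode below 0.015 m); the robot touches nothing.
It fails at once if a jar was tipped over (more than 0.6 rad) (angle between any of red_jar, blue_jar, green_jar, yellow_jar's own z axis and vertical above 0.6 rad).
It fails at once if a jar was dropped into its dish (still faster than 0.6 m/s within 15 mm of the dish's origin; a fall of about 20 mm) ((distance between red_jar and red_dish below 0.015 m and linear speed of red_jar above 0.6 m/s) or (distance between blue_jar and blue_dish below 0.015 m and linear speed of blue_jar above 0.6 m/s) or (distance between green_jar and green_dish below 0.015 m and linear speed of green_jar above 0.6 m/s) or (distance between yellow_jar and yellow_dish below 0.015 m and linear speed of yellow_jar above 0.6 m/s)).
It fails at once if the amber bottle or the mortar was pushed more than 30 mm or tipped (distance of any of amber_bottle, mortar from where it was at the start of the episode above 0.03 m or angle between any of amber_bottle, mortar's own z axis and vertical above 0.5 rad).
It also fails if it takes over 96 s, if anything falls off the work surface, if the arm or the gripper's body presses on something with over 40 N, if the wrist force passes 120 N, or if a joint passes its speed limit or range.

## Working session

There is one attempt and no reset: what is moved stays moved. The work goes in short steps, Python scripts to look and compute and a shell command to move; the robot and the scene stay as the last step left them, time stands still between calls to the robot, and variables do not carry over. Pictures are saved under pics/ and viewed, at most 14 in all, crops included, and the job is handed in when it is done.

```bash
ls; mkdir -p pics; python3 - <<'E'
from rig import r,cams
import cv2
s=r.sense(); print(s, r.finger_overhang)
for n in("top","scene"):
    f=cams.grab_frame(n); cv2.imwrite(f"pics/{n}0.png",f["image"][:,:,::-1]); print({k:v for k,v in f.items() if k!="image"})
E
```

```text
pics
{'clock': 0.0, 'qpos': array([ 1.20163679e+00,  3.53666184e-01,  1.63413221e+00,  1.38691275e-05,
        1.15521326e+00, -2.38649213e-03]), 'qvel': array([-0.00117104,  0.000458  ,  0.00064845,  0.0006314 , -0.00043366,
        0.00015043]), 'joint_efforts': array([-4.34169837e-03, -6.05255270e+01, -3.42056429e+01, -3.60150134e-04,
        9.28063964e-03, -1.14097804e-05]), 'eef_pos': array([223.95266338, 583.01218841, 249.55122886]), 'tcp_rot': array([-3.14017369e+00, -1.60670389e-05,  2.77481399e+00]), 'contact_force': array([ 0.68028278, -0.16479984,  0.38321599]), 'wrist_torque': array([-0.00473305, -0.05931186,  0.03725885]), 'grasp_force': 0.0, 'opening': 0.9998128339038203} 19.0
{'fx': 450.31095469194094, 'fy': 450.31095469194094, 'cx': 320.81577115490455, 'cy': 197.42050671514204, 'position': array([488.53697718,  11.57064878, 916.59948012]), 'orientation': array([-3.10937443, -0.00838892, -1.59100196])}
{'fx': 517.7537388572539, 'fy': 517.7537388572539, 'cx': 316.3845890070001, 'cy': 195.68038277028532, 'position': array([1128.76886226, -155.48494809, 1151.52559825]), 'orientation': array([-2.62309796, -0.00954798,  1.3451987 ])}
```

View pics/top0.png

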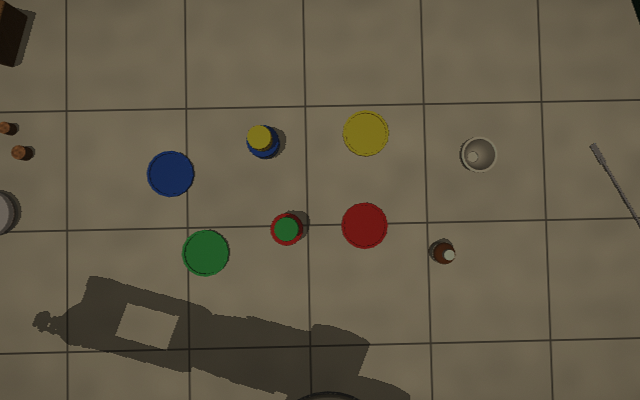

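View pics/scene0.png

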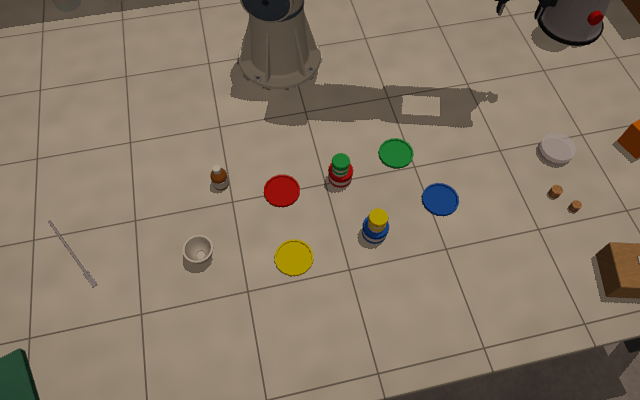

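The top view shows green-on-red at (287,229) and yellow-on-blue at (262,139). The dishes are blue (171,174), green (206,253), yellow (366,134) and red (365,226), with the mortar at (479,155) and the bottle at (445,253).

```bash
cat > h.py <<'E'
import numpy as np, cv2
from scipy.spatial.transform import Rotation as R
def world(f,u,v,z):
    d=R.from_euler('xyz',f["orientation"]).apply([(u-f["cx"])/f["fx"],(v-f["cy"])/f["fy"],1])
    p=np.array(f["position"]); return (p+d*(z-p[2])/d[2])[:2]
HUE={"red":(0,8),"blue":(105,125),"green":(50,85),"yellow":(20,34)}
def blobs(f,amin=60):
    h=cv2.cvtColor(f["image"],cv2.COLOR_RGB2HSV); out={}
    for c,(a,b) in HUE.items():
        m=cv2.inRange(h,(a,150,60),(b,255,255))
        if c=="red": m|=cv2.inRange(h,(172,150,60),(180,255,255))
        m=cv2.morphologyEx(m,cv2.MORPH_OPEN,np.ones((2,2)))
        cs,_=cv2.findContours(m,cv2.RETR_EXTERNAL,cv2.CHAIN_APPROX_NONE)
        out[c]=[(cv2.contourArea(k),k) for k in cs if cv2.contourArea(k)>amin]
    return out
E
python3 - <<'E'
from rig import cams
from h import *
for n in("top","scene"):
    f=cams.grab_frame(n)
    for c,l in blobs(f).items():
        for a,k in l:
            (x,y),(w,h),t=cv2.fitEllipse(cv2.convexHull(k))
            print(n,c,int(a),np.round([x,y,w,h],1),{z:world(f,x,y,z).round(1).tolist() for z in(8,50,95)})
E
```

```text
top red 178 [287.  230.   31.4  32.2] {8: [453.5, 72.8], 50: [455.1, 69.9], 95: [456.8, 66.9]}
top red 1592 [365.2 226.3  45.5  46.1] {8: [457.7, -84.9], 50: [459.1, -80.4], 95: [460.7, -75.6]}
top blue 1474 [170.7 174.4  44.9  45.4] {8: [570.2, 305.1], 50: [566.4, 291.5], 95: [562.4, 276.9]}
top blue 109 [263.2 144.6  25.   29. ] {8: [627.0, 117.8], 50: [620.6, 112.9], 95: [613.8, 107.7]}
top green 1502 [205.9 253.6  45.1  45.7] {8: [409.4, 236.2], 50: [413.1, 225.8], 95: [417.0, 214.7]}
top green 385 [287.1 229.7  22.7  23. ] {8: [454.0, 72.5], 50: [455.6, 69.7], 95: [457.3, 66.7]}
top yellow 419 [259.8 137.8  23.6  24. ] {8: [640.9, 124.5], 50: [633.9, 119.3], 95: [626.3, 113.7]}
top yellow 1574 [366.4 133.8  45.4  45.6] {8: [644.9, -91.8], 50: [637.7, -87.0], 95: [630.0, -81.9]}
scene red 875 [282.4 191.4  32.1  36.2] {8: [464.1, -80.9], 50: [488.5, -83.6], 95: [514.7, -86.5]}
scene red 150 [341.5 171.8  22.6  24.8] {8: [439.6, 81.2], 50: [465.0, 72.5], 95: [492.1, 63.1]}
scene red 137 [596.2  18.3  12.3  16.6] {8: [56.2, 1016.0], 50: [95.6, 973.0], 95: [137.8, 926.9]}
scene blue 136 [376.5 227.4  22.7  25.4] {8: [615.0, 125.3], 50: [633.9, 115.0], 95: [654.1, 103.9]}
scene blue 852 [440.9 200.2  31.   36.5] {8: [577.0, 306.6], 50: [597.3, 289.6], 95: [619.0, 271.4]}
scene green 181 [341.4 161.9  14.4  17.5] {8: [409.5, 88.6], 50: [435.9, 79.6], 95: [464.2, 70.0]}
scene green 722 [396.6 153.8  28.2  34. ] {8: [416.4, 239.0], 50: [442.6, 224.5], 95: [470.6, 208.9]}
scene yellow 1068 [294.5 258.2  36.6  38.8] {8: [650.7, -87.9], 50: [668.3, -90.4], 95: [687.1, -93.1]}
scene yellow 268 [378.9 218.6  19.2  19.5] {8: [593.1, 138.0], 50: [612.8, 127.2], 95: [633.9, 115.6]}
```

```bash
python3 -m crank '[[-0.035,-0.034,0,0,0,-0.12,0],[-0.07,-0.068,0,0,0,-0.24,0],[-0.105,-0.102,0,0,0,-0.3666,0],[-0.14,-0.136,0,0,0,-0.3666,0],[-0.17,-0.166,0,0,0,-0.3666,0]]'
python3 -c "
from rig import r;s=r.sense();print(s['eef_pos'],s['tcp_rot'])"
```

```text
clock: 0.7
eef_pos: [323.7, 365.4, 250.2]
tcp_rot: [-3.141, 0.0, -3.141]
contact_force: [1.0, 0.1, -0.9]
opening: 1.001
grasp_force: 0.0
[323.69794412 365.36366413 250.19095183] [-3.14122869e+00  8.17450124e-05 -3.14143606e+00]
```

```bash
python3 -m crank '[[-0.022,-0.045,0,0,0,0,0],[-0.044,-0.09,0,0,0,0,0],[-0.066,-0.135,0,0,0,0,0],[-0.088,-0.18,0,0,0,0,0],[-0.108,-0.225,0.01,0,0,0,0]]' >/dev/null
python3 -m crank '[[-0.015,-0.035,0.01,0,0,0,0],[-0.028,-0.07,0.02,0,0,0,0],[-0.028,-0.072,0.02,0,0,0,0],[-0.028,-0.072,0.02,0,0,0,0]]'
python3 - <<'E'
from rig import r,cams
import cv2
f=cams.grab_frame("wrist"); cv2.imwrite("pics/w0.png",f["image"][:,:,::-1]); print({k:v for k,v in f.items() if k!="image"},r.sense()['eef_pos'])
E
```

```text
clock: 1.6
eef_pos: [458.9, 70.3, 220.1]
tcp_rot: [3.142, -0.001, 3.139]
contact_force: [0.3, 0.2, -0.9]
opening: 0.999
grasp_force: 0.0
{'fx': 309.70691628693146, 'fy': 309.70691628693146, 'cx': 315.1754815990128, 'cy': 197.10186268298105, 'position': array([381.17487077,  71.02794127, 344.14869333]), 'orientation': array([2.83163112e+00, 3.27577650e-04, 1.56790615e+00])} [458.81231212  71.0631974  220.37005844]
```

View pics/w0.png

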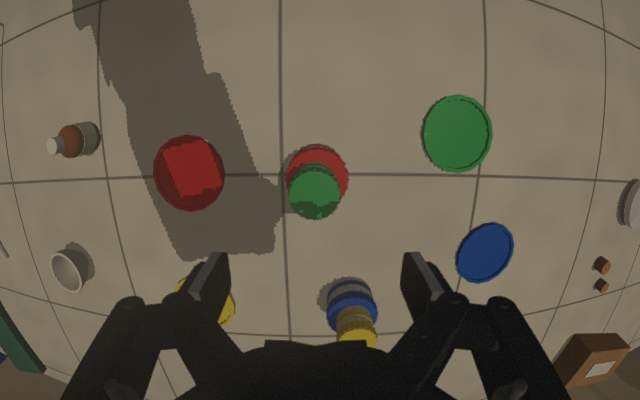

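The wrist view shows green on red at (315,190), the red dish (189,173), green dish (457,133), blue dish (485,252), and yellow on blue partly hidden at (355,315). I'll fit silhouettes with known sizes in each camera.

```bash
cat >> h.py <<'E'
from scipy.optimize import minimize
def proj(f,P,fish):
    c=R.from_euler('xyz',f["orientation"]).inv().apply(P-np.array(f["position"]))
    if fish:
        rho=np.hypot(c[:,0],c[:,1]); k=np.arctan2(rho,c[:,2])/np.maximum(rho,1e-9)
    else: k=1/c[:,2]
    return np.c_[f["cx"]+f["fx"]*c[:,0]*k, f["cy"]+f["fy"]*c[:,1]*k]
A=np.linspace(0,2*np.pi,60)
def fit(f,color,xy0,rad,z0,z1,fish,hole=None):
    """silhouette fit of a coloured cylinder z0..z1; hole=(x,y,rad,z0,z1) hides part"""
    h=cv2.cvtColor(f["image"],cv2.COLOR_RGB2HSV); a,b=HUE[color]
    m=cv2.inRange(h,(a,110,25),(b,255,255))
    if color=="red": m|=cv2.inRange(h,(172,110,25),(180,255,255))
    def hull(x,y,rad,z0,z1):
        P=np.vstack([np.c_[x+rad*np.cos(A),y+rad*np.sin(A),0*A+z] for z in(z0,z1)])
        q=cv2.convexHull(proj(f,P,fish).astype(np.float32))
        M=np.zeros(m.shape,np.uint8); cv2.fillConvexPoly(M,np.round(q*64).astype(np.int32),255,cv2.LINE_AA,6); return M
    roi=cv2.dilate(hull(*xy0,rad,z0,z1),np.ones((13,13)))>0
    if hole: roi&=cv2.dilate(hull(*hole),np.ones((5,5)))==0
    t=cv2.GaussianBlur(m,(3,3),0).astype(float)
    cost=lambda p:np.abs(cv2.GaussianBlur(hull(*p,rad,z0,z1),(3,3),0)-t)[roi].sum()/t[roi].sum()
    s=minimize(cost,xy0,method="Nelder-Mead",options=dict(initial_simplex=np.array(xy0)+[[0,0],[6,0],[0,6]],xatol=.1,fatol=1e-5))
    return s.x.round(1).tolist(),round(s.fun,3)
E
cat > m.py <<'E'
from rig import cams
from h import *
T={"red dish":((460,-83),46,0,8),"blue dish":((572,306),46,0,8),"green dish":((412,237),46,0,8),"yellow dish":((647,-90),46,0,8),
"green lid":((459,68),22,79,95),"yellow lid":((628,114),22,79,95)}
for n in("top","scene","wrist"):
    f=cams.grab_frame(n)
    for k,v in T.items():
        try: print(n,k,*fit(f,k.split()[0],*v,n=="wrist"))
        except Exception as e: print(n,k,e)
E
python3 m.py
```

```text
top red dish [459.4, -82.8] 0.027
top blue dish [572.3, 307.4] 0.066
top green dish [412.0, 237.0] inf
top yellow dish [647.6, -89.8] 0.025
top green lid [459.0, 68.0] inf
top yellow lid [627.7, 115.2] 0.073
scene red dish [457.4, -81.5] 0.039
scene blue dish [569.9, 307.7] 0.091
scene green dish [409.0, 240.3] 0.103
scene yellow dish [644.8, -89.2] 0.044
scene green lid [461.9, 68.3] 0.221
scene yellow lid [629.0, 115.0] 0.152
wrist red dish [460.2, -82.8] 0.03
wrist blue dish [575.0, 309.7] 0.078
wrist green dish [412.9, 241.5] 0.079
wrist yellow dish [649.8, -91.0] 5.292
wrist green lid [461.6, 69.5] 0.571
wrist yellow lid [605.6, 116.2] 0.525h.py:36: RuntimeWarning: divide by zero encountered in scalar divide
  cost=lambda p:np.abs(cv2.GaussianBlur(hull(*p,rad,z0,z1),(3,3),0)-t)[roi].sum()/t[roi].sum()
  np.max(np.abs(fsim[0] - fsim[1:])) <= fatol):
```

```bash
python3 -m crank '[[-0.0025,-0.0015,0.04,0,0,0,0],[-0.0025,-0.0015,0.08,0,0,0,0],[-0.0025,-0.0015,0.11,0,0,0,0],[-0.0025,-0.0015,0.13,0,0,0,0],[-0.0025,-0.0015,0.14,0,0,0,0]]'
python3 -m crank '[[0,0,0,0,0,0,0.3],[0,0,0,0,0,0,0.45],[0,0,0,0,0,0,0.6],[0,0,0,0,0,0,0.7],[0,0,0,0,0,0,0.8]]' 30
python3 -m crank '[[0,0,0,0,0,0,0.8],[0,0,0,0,0,0,0.8],[0,0,0,0,0,0,0.8],[0,0,0,0,0,0,0.8],[0,0,0,0,0,0,0.8]]'
```

```text
clock: 2.3
eef_pos: [460.5, 70.4, 79.0]
tcp_rot: [-3.141, -0.002, -3.14]
contact_force: [0.2, -0.9, 0.8]
opening: 0.999
grasp_force: 0.0
clock: 2.8
eef_pos: [462.4, 69.7, 81.6]
tcp_rot: [3.141, 0.002, 3.141]
contact_force: [-0.9, 1.0, 7.2]
opening: 0.504
grasp_force: 30.1
clock: 3.3
eef_pos: [462.4, 69.7, 81.6]
tcp_rot: [3.141, 0.002, 3.141]
contact_force: [-0.9, 0.3, 8.1]
opening: 0.507
grasp_force: 30.1
```

```bash
python3 -m crank '[[0,0,-0.01,0,0,0,0.8],[0,0,-0.03,0,0,0,0.8],[0,0,-0.06,0,0,0,0.8],[0.0,0.01,-0.08,0,0,0,0.8],[0.01,0.03,-0.08,0,0,0,0.8]]'
python3 -m crank '[[0.01,0.03,0,0,0,0,0.8],[0.02,0.07,0,0,0,0,0.8],[0.03,0.11,0,0,0,0,0.8],[0.04,0.135,0,0,0,0,0.8],[0.04,0.14,0,0,0,0,0.8]]'
python3 -m crank '[[0,0,0,0,0,0,0.8],[0,0,0,0,0,0,0.8]]'
python3 - <<'E'
from rig import r,cams
from h import *
s=r.sense();print(s['eef_pos'])
for n in("top","wrist"):
    f=cams.grab_frame(n); cv2.imwrite(f"pics/{n}1.png",f["image"][:,:,::-1])
    print(n,"dish",fit(f,"green",(411.5,239),46,0,8,n=="wrist",(411.5,239.5,24,129,175)))
    print(n,"redlid",fit(f,"red",(461.5,69),31,34,50,n=="wrist"))
E
```

```text
clock: 3.8
eef_pos: [454.3, 99.6, 164.2]
tcp_rot: [3.14, 0.007, 3.14]
contact_force: [-0.0, 0.1, -0.8]
opening: 0.505
grasp_force: 30.8
clock: 4.3
eef_pos: [410.6, 241.7, 161.2]
tcp_rot: [3.141, 0.0, -3.139]
contact_force: [1.0, -0.8, -1.5]
opening: 0.505
grasp_force: 30.8
clock: 4.5
eef_pos: [411.7, 238.9, 160.7]
tcp_rot: [-3.141, 0.0, 3.141]
contact_force: [0.4, -0.4, -1.5]
opening: 0.504
grasp_force: 30.8
[411.71623499 238.86907873 160.72078199]
top dish ([410.5, 240.3], np.float64(0.2))
top redlid ([457.1, 71.8], np.float64(0.062))
wrist dish ([413.5, 239.0], np.float64(0.063))
wrist redlid ([458.6, 70.7], np.float64(0.081))
```

View pics/wrist1.png

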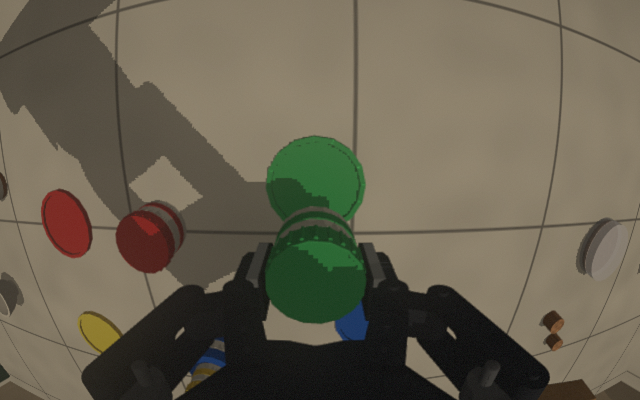

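The wrist view shows the green jar held upright at (316,260) over the green dish (316,182). The red lid is clear at (147,238). Lowering.

```bash
python3 -m crank '[[0,0,0.04,0,0,0,0.8],[0,0,0.08,0,0,0,0.8],[0,0,0.105,0,0,0,0.8],[0,0,0.115,0,0,0,0.8],[0,0,0.120,0,0,0,0.8]]'
python3 -m crank '[[0,0,0.001,0,0,0,0.8],[0,0,0.002,0,0,0,0.8],[0,0,0.003,0,0,0,0.8],[0,0,0.004,0,0,0,0.8],[0,0,0.005,0,0,0,0.8]]'
```

```text
clock: 5.1
eef_pos: [411.5, 238.8, 39.8]
tcp_rot: [-3.141, -0.001, 3.14]
contact_force: [0.2, -0.5, -0.1]
opening: 0.506
grasp_force: 30.8
clock: 5.6
eef_pos: [411.8, 239.7, 35.8]
tcp_rot: [3.141, 0.001, 3.141]
contact_force: [-0.4, 0.9, -0.1]
opening: 0.503
grasp_force: 30.8
```

```bash
python3 -m crank '[[0,0,0.0005,0,0,0,0.8],[0,0,0.001,0,0,0,0.8],[0,0,0.001,0,0,0,0.8]]'
python3 -m crank '[[0,0,0,0,0,0,0.45],[0,0,0,0,0,0,0.4],[0,0,0,0,0,0,0.3],[0,0,0,0,0,0,0.15],[0,0,0,0,0,0,0]]'
python3 -m crank '[[0,0,0,0,0,0,0],[0,0,-0.02,0,0,0,0],[0,0,-0.06,0,0,0,0],[0,0,-0.11,0,0,0,0],[0,0,-0.16,0,0,0,0]]'
```

```text
clock: 5.9
eef_pos: [411.8, 239.7, 35.5]
tcp_rot: [3.141, 0.001, 3.142]
contact_force: [-3.4, -3.1, 17.9]
opening: 0.507
grasp_force: 32.3
clock: 6.4
eef_pos: [411.5, 239.5, 34.3]
tcp_rot: [-3.141, -0.0, 3.141]
contact_force: [-0.3, 0.4, 0.3]
opening: 0.988
grasp_force: 0.0
clock: 6.9
eef_pos: [410.9, 239.2, 195.8]
tcp_rot: [-3.141, -0.001, 3.141]
contact_force: [0.9, 1.4, 0.2]
opening: 0.998
grasp_force: 0.0
```

```bash
python3 -m crank '[[-0.04,-0.023,-0.005,0,0,0,0],[-0.08,-0.046,-0.01,0,0,0,0],[-0.12,-0.069,-0.015,0,0,0,0],[-0.16,-0.092,-0.02,0,0,0,0],[-0.2,-0.115,-0.02,0,0,0,0]]' >/dev/null
python3 -m crank '[[-0.017,-0.0095,0,0,0,0,0],[-0.017,-0.0095,0,0,0,0,0],[-0.017,-0.0095,0,0,0,0,0]]'
python3 - <<'E'
from rig import r,cams
from h import *
s=r.sense();print(s['eef_pos'])
for n in("top","scene","wrist"):
    f=cams.grab_frame(n); cv2.imwrite(f"pics/{n}2.png",f["image"][:,:,::-1])
    w=n=="wrist"
    print(n,"greenlid",fit(f,"green",(412,239),22,33,49,w),"yl",fit(f,"yellow",(628,115),22,79,95,w))
E
```

```text
clock: 7.7
eef_pos: [627.8, 114.9, 213.7]
tcp_rot: [3.142, -0.002, 3.141]
contact_force: [-0.9, 0.2, -0.6]
opening: 0.998
grasp_force: 0.0
[627.76001022 114.90018602 213.74594288]
top greenlid ([412.0, 239.0], np.float64(inf)) yl ([626.8, 116.8], np.float64(27.141))
scene greenlid ([412.0, 239.0], np.float64(inf)) yl ([628.7, 114.7], np.float64(0.159))
wrist greenlid ([412.0, 239.0], np.float64(nan)) yl ([627.6, 116.0], np.float64(0.053))h.py:36: RuntimeWarning: divide by zero encountered in scalar divide
  cost=lambda p:np.abs(cv2.GaussianBlur(hull(*p,rad,z0,z1),(3,3),0)-t)[roi].sum()/t[roi].sum()
  np.max(np.abs(fsim[0] - fsim[1:])) <= fatol):
h.py:36: RuntimeWarning: invalid value encountered in scalar divide
  cost=lambda p:np.abs(cv2.GaussianBlur(hull(*p,rad,z0,z1),(3,3),0)-t)[roi].sum()/t[roi].sum()
```

View pics/wrist2.png

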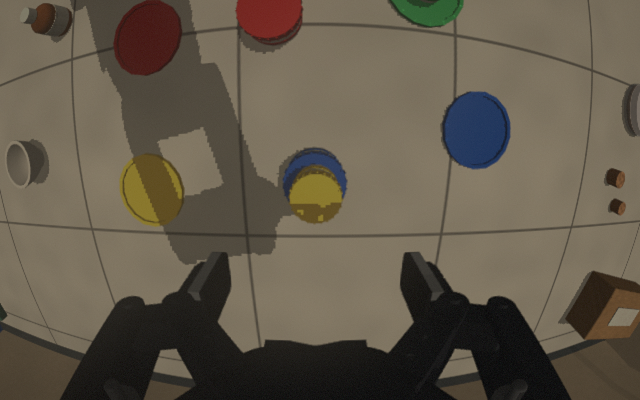

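Yellow lid at (316,195), centred between the fingers. Green jar stands in its dish at the top edge (~(430,0)).

```bash
python3 -m crank '[[0,0.0005,0.04,0,0,0,0],[0,0.0005,0.08,0,0,0,0],[0,0.0005,0.11,0,0,0,0],[0,0.0005,0.126,0,0,0,0],[0,0.0005,0.133,0,0,0,0]]'
python3 -m crank '[[0,0,0,0,0,0,0.3],[0,0,0,0,0,0,0.45],[0,0,0,0,0,0,0.6],[0,0,0,0,0,0,0.7],[0,0,0,0,0,0,0.8]]' 30
python3 -m crank '[[0,0,0,0,0,0,0.8],[0,0,0,0,0,0,0.8],[0,0,0,0,0,0,0.8]]'
python3 -m crank '[[0,0,-0.01,0,0,0,0.8],[0,0,-0.03,0,0,0,0.8],[0,0,-0.06,0,0,0,0.8],[0.0,-0.01,-0.08,0,0,0,0.8],[-0.005,-0.03,-0.08,0,0,0,0.8]]'
python3 -m crank '[[-0.003,-0.04,0,0,0,0,0.8],[-0.006,-0.08,0,0,0,0,0.8],[-0.009,-0.12,0,0,0,0,0.8],[-0.012,-0.155,0,0,0,0,0.8],[-0.014,-0.175,0,0,0,0,0.8]]'
python3 -m crank '[[0,0,0,0,0,0,0.8],[0,0,0,0,0,0,0.8]]'
python3 - <<'E'
from rig import r,cams
from h import *
s=r.sense();print(s['eef_pos'])
for n in("top","scene","wrist"):
    f=cams.grab_frame(n); cv2.imwrite(f"pics/{n}3.png",f["image"][:,:,::-1])
    w=n=="wrist"
    print(n,"bluelid",fit(f,"blue",(628,115),31,34,50,w),"ydish",fit(f,"yellow",(648,-90),46,0,8,w,(648,-90,24,129,175)))
E
```

```text
clock: 8.35
eef_pos: [627.4, 115.9, 80.2]
tcp_rot: [-3.141, -0.002, -3.141]
contact_force: [-0.1, 0.1, 0.9]
opening: 1.002
grasp_force: 0.0
clock: 8.85
eef_pos: [629.6, 115.7, 83.2]
tcp_rot: [3.141, 0.003, 3.141]
contact_force: [-1.2, 0.4, 6.7]
opening: 0.504
grasp_force: 29.9
clock: 9.15
eef_pos: [629.5, 115.7, 83.2]
tcp_rot: [3.141, 0.003, 3.141]
contact_force: [-0.7, 1.0, 6.9]
opening: 0.502
grasp_force: 29.9
clock: 9.65
eef_pos: [635.1, 86.4, 165.8]
tcp_rot: [3.141, 0.006, -3.14]
contact_force: [0.3, -0.1, -1.4]
opening: 0.503
grasp_force: 30.7
clock: 10.15
eef_pos: [647.6, -92.3, 162.4]
tcp_rot: [-3.141, 0.001, 3.14]
contact_force: [0.0, 0.5, -1.2]
opening: 0.507
grasp_force: 30.8
clock: 10.35
eef_pos: [647.4, -89.6, 161.9]
tcp_rot: [3.141, 0.0, 3.14]
contact_force: [0.1, 0.8, -1.3]
opening: 0.506
grasp_force: 30.8
[647.40668192 -89.63458873 161.94700263]
top bluelid ([627.6, 114.5], np.float64(0.122)) ydish ([726.0, -133.5], np.float64(1.0))
scene bluelid ([629.6, 113.0], np.float64(0.183)) ydish ([643.9, -88.9], np.float64(0.033))
wrist bluelid ([630.0, 117.8], np.float64(0.14)) ydish ([647.9, -89.4], np.float64(0.011))
```

View pics/top3.png

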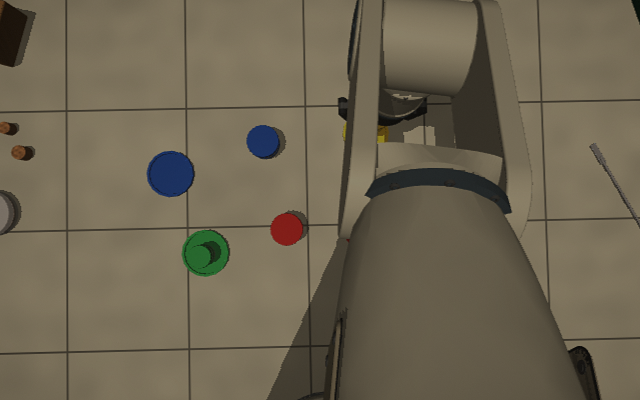

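Green lid sits at (199,256) in its dish, consistent with parallax; blue (263,141) and red (287,229) are undisturbed. Lowering yellow.

```bash
python3 -m crank '[[0,0,0.04,0,0,0,0.8],[0,0,0.08,0,0,0,0.8],[0,0,0.105,0,0,0,0.8],[0,0,0.115,0,0,0,0.8],[0,0,0.120,0,0,0,0.8]]'
python3 -m crank '[[0,0,0.001,0,0,0,0.8],[0,0,0.002,0,0,0,0.8],[0,0,0.003,0,0,0,0.8],[0,0,0.004,0,0,0,0.8],[0,0,0.0045,0,0,0,0.8]]'
python3 -m crank '[[0,0,0.0005,0,0,0,0.8],[0,0,0.0005,0,0,0,0.8]]'
```

```text
clock: 11.0
eef_pos: [647.2, -88.7, 40.7]
tcp_rot: [3.141, -0.001, -3.141]
contact_force: [-0.4, -0.3, -1.2]
opening: 0.501
grasp_force: 30.9
clock: 11.5
eef_pos: [647.7, -89.6, 37.4]
tcp_rot: [-3.141, 0.001, 3.141]
contact_force: [0.1, 0.2, -1.3]
opening: 0.503
grasp_force: 30.9
clock: 11.7
eef_pos: [647.7, -89.6, 37.2]
tcp_rot: [-3.142, 0.0, 3.141]
contact_force: [-2.0, -0.4, 6.1]
opening: 0.502
grasp_force: 31.4
```

```bash
python3 -m crank '[[0,0,0,0,0,0,0.45],[0,0,0,0,0,0,0.4],[0,0,0,0,0,0,0.3],[0,0,0,0,0,0,0.15],[0,0,0,0,0,0,0]]' >/dev/null
python3 -m crank '[[0,0,0,0,0,0,0],[0,0,-0.02,0,0,0,0],[0,0,-0.06,0,0,0,0],[0,0,-0.11,0,0,0,0],[0,0.02,-0.15,0,0,0,0]]'
python3 -m crank '[[0.004,0.04,0,0,0,0,0],[0.008,0.085,0,0,0,0,0],[0.012,0.13,0,0,0,0,0],[0.016,0.17,0,0,0,0,0],[0.0185,0.1845,0,0,0,0,0]]'
python3 -m crank '[[0,0,0,0,0,0,0],[0,0,0,0,0,0,0]]'
python3 - <<'E'
from rig import r,cams
from h import *
s=r.sense();print(s['eef_pos'])
for n in("top","scene","wrist"):
    f=cams.grab_frame(n); cv2.imwrite(f"pics/{n}4.png",f["image"][:,:,::-1])
    w=n=="wrist"
    print(n,"bluelid",fit(f,"blue",(628,115),31,34,50,w))
E
```

```text
clock: 12.7
eef_pos: [647.8, -71.0, 188.8]
tcp_rot: [-3.141, 0.001, 3.14]
contact_force: [0.8, 0.1, 0.5]
opening: 1.003
grasp_force: 0.0
clock: 13.2
eef_pos: [628.5, 118.4, 186.5]
tcp_rot: [3.141, 0.0, -3.139]
contact_force: [1.3, -0.1, 0.1]
opening: 1.0
grasp_force: 0.0
clock: 13.4
eef_pos: [629.0, 114.5, 186.3]
tcp_rot: [-3.141, -0.0, -3.141]
contact_force: [0.5, -0.3, 0.7]
opening: 1.0
grasp_force: 0.0
[629.02789448 114.50642991 186.3269481 ]
top bluelid ([622.6, 115.5], np.float64(8.747))
scene bluelid ([629.6, 113.0], np.float64(0.19))
wrist bluelid ([631.3, 115.4], np.float64(0.525))
```

View pics/wrist4.png

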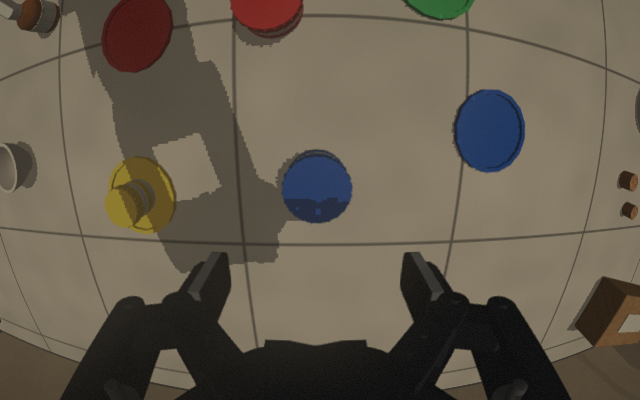

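Yellow stands upright in its dish (130,195), and the blue lid at (317,187) is centred. Grasping it.

```bash
python3 -m crank '[[0,0,0.04,0,0,0,0],[0,0,0.085,0,0,0,0],[0,0,0.125,0,0,0,0],[0,0,0.147,0,0,0,0],[0,0,0.154,0,0,0,0]]'
python3 -m crank '[[0,0,0,0,0,0,0.15],[0,0,0,0,0,0,0.25],[0,0,0,0,0,0,0.4],[0,0,0,0,0,0,0.5],[0,0,0,0,0,0,0.6]]' 40
python3 -m crank '[[0,0,0,0,0,0,0.6],[0,0,0,0,0,0,0.6],[0,0,0,0,0,0,0.6]]'
```

```text
clock: 14.05
eef_pos: [627.3, 113.4, 29.5]
tcp_rot: [-3.141, -0.004, 3.14]
contact_force: [0.1, 0.2, -0.4]
opening: 0.998
grasp_force: 0.0
clock: 14.55
eef_pos: [630.3, 115.0, 34.2]
tcp_rot: [3.141, 0.003, 3.141]
contact_force: [0.2, -1.7, 7.1]
opening: 0.712
grasp_force: 44.4
clock: 14.85
eef_pos: [630.3, 115.0, 34.2]
tcp_rot: [3.141, 0.003, 3.142]
contact_force: [0.6, -2.4, 6.9]
opening: 0.715
grasp_force: 44.4
```

```bash
python3 -m crank '[[0,0,-0.01,0,0,0,0.6],[0,0,-0.03,0,0,0,0.6],[0,0,-0.06,0,0,0,0.6],[0.003,0.01,-0.08,0,0,0,0.6],[0.009,0.03,-0.08,0,0,0,0.6]]'
python3 -m crank '[[0.01,0.035,0,0,0,0,0.6],[0.02,0.07,0,0,0,0,0.6],[0.03,0.11,0,0,0,0,0.6],[0.04,0.145,0,0,0,0,0.6],[0.047,0.1635,0,0,0,0,0.6]]'
python3 -m crank '[[0,0,0,0,0,0,0.6],[0,0,0,0,0,0,0.6]]'
python3 - <<'E'
from rig import r,cams
from h import *
s=r.sense();print(s['eef_pos'])
z=s['eef_pos'][2]-34
for n in("top","wrist"):
    f=cams.grab_frame(n); cv2.imwrite(f"pics/{n}5.png",f["image"][:,:,::-1])
    w=n=="wrist"
    print(n,"bdish",fit(f,"blue",(573,308),46,0,8,w,(573,308,33,z,z+50)))
E
```

```text
clock: 15.35
eef_pos: [622.1, 144.8, 116.4]
tcp_rot: [3.141, 0.005, 3.14]
contact_force: [0.1, 0.4, -2.8]
opening: 0.713
grasp_force: 44.3
clock: 15.85
eef_pos: [572.0, 311.3, 113.1]
tcp_rot: [3.141, 0.0, -3.14]
contact_force: [-0.2, -0.3, -2.2]
opening: 0.713
grasp_force: 44.4
clock: 16.05
eef_pos: [572.6, 308.6, 112.7]
tcp_rot: [-3.141, -0.0, -3.14]
contact_force: [0.5, -0.2, -2.4]
opening: 0.713
grasp_force: 44.4
[572.646459   308.63744578 112.71355344]
top bdish ([572.6, 309.7], np.float64(0.072))
wrist bdish ([574.3, 307.5], np.float64(0.04))
```

View pics/wrist5.png

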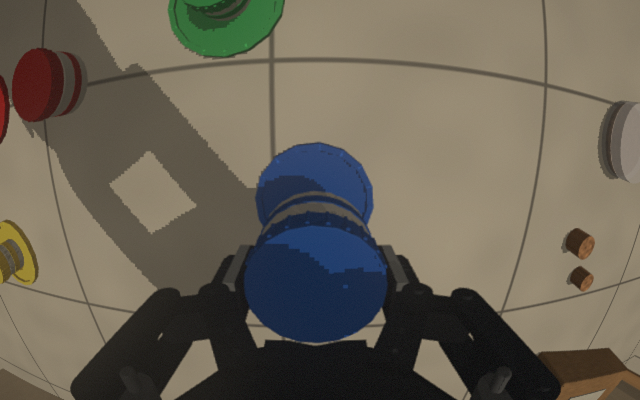

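Blue jar held upright at (316,270), over its dish at (314,195). Lowering.

```bash
python3 -m crank '[[-0.0005,0,0.03,0,0,0,0.6],[-0.0005,0,0.05,0,0,0,0.6],[-0.0005,0,0.062,0,0,0,0.6],[-0.0005,0,0.067,0,0,0,0.6],[-0.0005,0,0.070,0,0,0,0.6]]' >/dev/null
python3 -m crank '[[0,0,0.001,0,0,0,0.6],[0,0,0.002,0,0,0,0.6],[0,0,0.003,0,0,0,0.6],[0,0,0.004,0,0,0,0.6],[0,0,0.0045,0,0,0,0.6]]'
python3 -m crank '[[0,0,0.0005,0,0,0,0.6],[0,0,0.0005,0,0,0,0.6]]'
```

```text
clock: 17.15
eef_pos: [573.6, 308.6, 38.2]
tcp_rot: [3.141, 0.0, 3.141]
contact_force: [-2.0, -0.0, 5.4]
opening: 0.714
grasp_force: 45.0
clock: 17.35
eef_pos: [573.6, 308.6, 38.2]
tcp_rot: [3.141, 0.0, 3.141]
contact_force: [-2.8, -1.0, 5.6]
opening: 0.713
grasp_force: 45.2
```

```bash
python3 -m crank '[[0,0,0,0,0,0,0.25],[0,0,0,0,0,0,0.2],[0,0,0,0,0,0,0.1],[0,0,0,0,0,0,0],[0,0,0,0,0,0,0]]' >/dev/null
python3 -m crank '[[0,0,0,0,0,0,0],[0,0,-0.02,0,0,0,0],[0,0,-0.06,0,0,0,0],[0,0,-0.11,0,0,0,0],[0.005,-0.01,-0.15,0,0,0,0]]'
python3 -m crank '[[0.02,-0.04,0,0,0,0,0],[0.04,-0.084,0,0,0,0,0],[0.06,-0.128,0,0,0,0,0],[0.08,-0.168,0,0,0,0,0],[0.1,-0.208,0,0,0,0,0]]' >/dev/null
python3 -m crank '[[0.01,-0.02,0,0,0,0,0],[0.01,-0.02,0,0,0,0,0],[0.01,-0.02,0,0,0,0,0]]'
python3 - <<'E'
from rig import r,cams
from h import *
s=r.sense();print(s['eef_pos'])
for n in("top","scene","wrist"):
    f=cams.grab_frame(n); cv2.imwrite(f"pics/{n}6.png",f["image"][:,:,::-1])
    w=n=="wrist"
    print(n,"redlid",fit(f,"red",(459,70.5),31,34,50,w),"rdish",fit(f,"red",(460,-83),46,0,8,w))
E
```

```text
clock: 18.35
eef_pos: [569.3, 299.4, 189.9]
tcp_rot: [3.14, 0.002, -3.141]
contact_force: [0.1, -0.6, 0.8]
opening: 1.001
grasp_force: 0.0
clock: 19.15
eef_pos: [458.9, 70.4, 187.8]
tcp_rot: [3.141, 0.001, 3.14]
contact_force: [-0.2, -0.9, 1.2]
opening: 1.003
grasp_force: 0.0
[458.90833398  70.42473722 187.76416646]
top redlid ([459.0, 70.5], np.float64(inf)) rdish ([459.4, -82.8], np.float64(0.026))
scene redlid ([457.5, 71.1], np.float64(0.172)) rdish ([457.4, -81.5], np.float64(0.042))
wrist redlid ([456.4, 72.0], np.float64(0.043)) rdish ([460.2, -82.6], np.float64(0.028))h.py:36: RuntimeWarning: divide by zero encountered in scalar divide
  cost=lambda p:np.abs(cv2.GaussianBlur(hull(*p,rad,z0,z1),(3,3),0)-t)[roi].sum()/t[roi].sum()
  np.max(np.abs(fsim[0] - fsim[1:])) <= fatol):
```

View pics/wrist6.png

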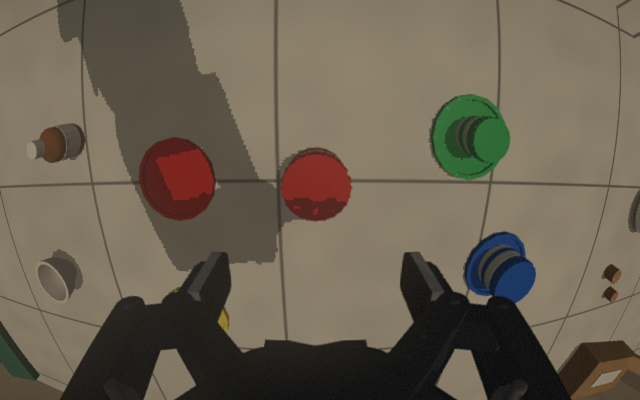

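Red lid at (316,184), nearly centred; green (470,138) and blue (505,270) stand in their dishes. Grasping red.

```bash
python3 -m crank '[[0.0015,0.001,0.04,0,0,0,0],[0.0015,0.001,0.085,0,0,0,0],[0.0015,0.001,0.125,0,0,0,0],[0.0015,0.001,0.148,0,0,0,0],[0.0015,0.001,0.155,0,0,0,0]]'
python3 -m crank '[[0,0,0,0,0,0,0.15],[0,0,0,0,0,0,0.25],[0,0,0,0,0,0,0.4],[0,0,0,0,0,0,0.5],[0,0,0,0,0,0,0.6]]' 40
python3 -m crank '[[0,0,0,0,0,0,0.6],[0,0,0,0,0,0,0.6],[0,0,0,0,0,0,0.6]]'
python3 -m crank '[[0,0,-0.01,0,0,0,0.6],[0,0,-0.03,0,0,0,0.6],[0,0,-0.06,0,0,0,0.6],[0,-0.01,-0.08,0,0,0,0.6],[-0.001,-0.03,-0.08,0,0,0,0.6]]'
python3 -m crank '[[-0.001,-0.03,0,0,0,0,0.6],[-0.001,-0.065,0,0,0,0,0.6],[-0.001,-0.095,0,0,0,0,0.6],[-0.001,-0.115,0,0,0,0,0.6],[-0.001,-0.124,0,0,0,0,0.6]]'
python3 -m crank '[[0,0,0,0,0,0,0.6],[0,0,0,0,0,0,0.6]]'
python3 - <<'E'
from rig import r,cams
from h import *
s=r.sense();print(s['eef_pos'])
z=s['eef_pos'][2]-34
for n in("top","wrist"):
    f=cams.grab_frame(n); cv2.imwrite(f"pics/{n}7.png",f["image"][:,:,::-1])
    w=n=="wrist"
    print(n,"rdish",fit(f,"red",(460,-83),46,0,8,w,(460,-83,33,z,z+50)))
E
```

```text
clock: 19.8
eef_pos: [455.7, 72.1, 29.9]
tcp_rot: [-3.141, -0.004, -3.141]
contact_force: [-0.1, 0.5, 1.0]
opening: 1.001
grasp_force: 0.0
clock: 20.3
eef_pos: [458.1, 71.8, 33.7]
tcp_rot: [3.141, 0.003, 3.141]
contact_force: [-0.9, 1.1, 8.8]
opening: 0.713
grasp_force: 44.2
clock: 20.6
eef_pos: [458.1, 71.8, 33.7]
tcp_rot: [3.141, 0.003, 3.141]
contact_force: [-1.2, 2.0, 9.7]
opening: 0.714
grasp_force: 44.2
clock: 21.1
eef_pos: [459.8, 42.0, 115.8]
tcp_rot: [3.141, 0.005, -3.14]
contact_force: [-0.3, 0.4, -2.2]
opening: 0.716
grasp_force: 44.1
clock: 21.6
eef_pos: [458.9, -84.0, 113.2]
tcp_rot: [-3.141, 0.001, 3.14]
contact_force: [0.1, 0.4, -1.9]
opening: 0.711
grasp_force: 44.1
clock: 21.8
eef_pos: [458.9, -82.0, 112.6]
tcp_rot: [3.141, 0.0, 3.141]
contact_force: [0.2, 0.7, -2.3]
opening: 0.713
grasp_force: 44.1
[458.87658828 -81.99769746 112.63401832]
top rdish ([456.4, -96.0], np.float64(3.318))
wrist rdish ([460.5, -82.1], np.float64(0.016))
```

View pics/wrist7.png

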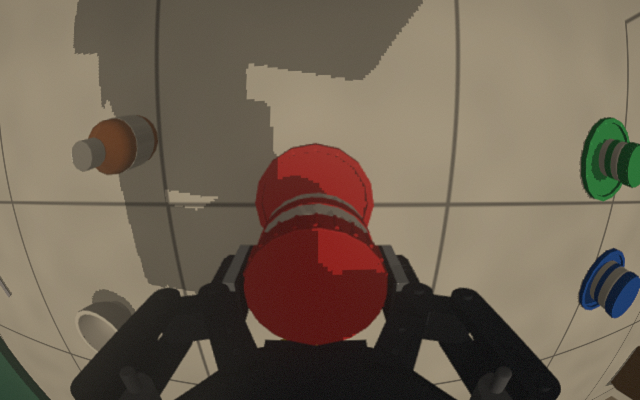

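Red jar held upright at (315,275) over its dish (314,198). Lowering.

```bash
python3 -m crank '[[-0.001,0,0.03,0,0,0,0.6],[-0.001,0,0.05,0,0,0,0.6],[-0.001,0,0.062,0,0,0,0.6],[-0.001,0,0.067,0,0,0,0.6],[-0.001,0,0.070,0,0,0,0.6]]' >/dev/null
python3 -m crank '[[0,0,0.001,0,0,0,0.6],[0,0,0.002,0,0,0,0.6],[0,0,0.003,0,0,0,0.6],[0,0,0.004,0,0,0,0.6],[0,0,0.0045,0,0,0,0.6]]'
python3 -m crank '[[0,0,0.0005,0,0,0,0.6],[0,0,0.0005,0,0,0,0.6]]'
```

```text
clock: 22.9
eef_pos: [460.1, -82.5, 38.0]
tcp_rot: [-3.142, 0.0, 3.141]
contact_force: [-0.2, -0.8, -2.2]
opening: 0.719
grasp_force: 44.2
clock: 23.1
eef_pos: [460.0, -82.5, 37.7]
tcp_rot: [-3.142, 0.0, 3.141]
contact_force: [-1.5, -0.9, 3.5]
opening: 0.709
grasp_force: 44.7
```

Contact. Release, rise and move back out of the cameras' view.

```bash
python3 -m crank '[[0,0,0,0,0,0,0.25],[0,0,0,0,0,0,0.2],[0,0,0,0,0,0,0.1],[0,0,0,0,0,0,0],[0,0,0,0,0,0,0]]' >/dev/null
python3 -m crank '[[0,0,0,0,0,0,0],[0,0,-0.02,0,0,0,0],[0,0,-0.06,0,0,0,0],[0,0,-0.11,0,0,0,0],[0,0,-0.16,0,0,0,0]]' >/dev/null
python3 -m crank '[[0.02,-0.04,-0.01,0,0,0,0],[0.04,-0.08,-0.02,0,0,0,0],[0.06,-0.12,-0.03,0,0,0,0],[0.07,-0.16,-0.04,0,0,0,0],[0.08,-0.2,-0.05,0,0,0,0]]' >/dev/null
python3 -m crank '[[0,-0.045,0,0,0,0,0],[0,-0.09,0,0,0,0,0],[0,-0.135,0,0,0,0,0],[0,-0.17,0,0,0,0,0],[0,-0.17,0,0,0,0,0]]'
python3 - <<'E'
from rig import r,cams
from h import *
D={"red":(459.7,-82.5,31,38,54),"blue":(573.2,308,31,38,54),"green":(411.8,239.3,22,33,49),"yellow":(647.5,-90,22,33,49)}
for n in("top",):
    f=cams.grab_frame(n); cv2.imwrite(f"pics/{n}8.png",f["image"][:,:,::-1])
    cv2.imwrite("pics/crop8.png",cv2.resize(f["image"][100:300,130:500,::-1],None,fx=2.1,fy=2.1))
E
```

```text
clock: 25.1
eef_pos: [379.6, -456.3, 247.1]
tcp_rot: [-3.14, 0.0, 3.139]
contact_force: [1.1, -0.3, 0.3]
opening: 1.002
grasp_force: 0.0
```

View pics/crop8.png

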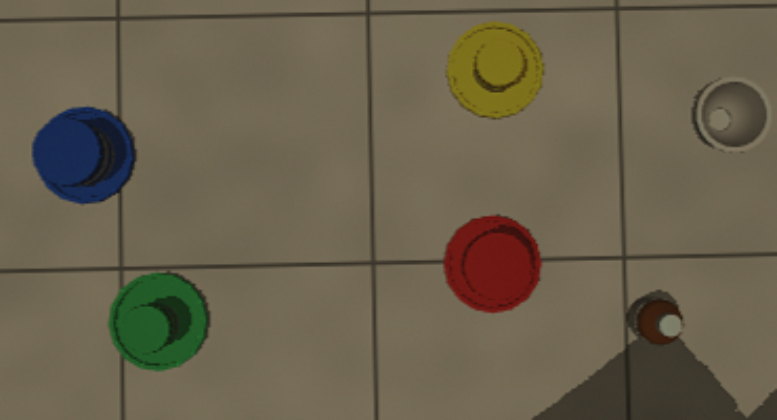

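The crop shows all four jars upright in their dishes (lid centres about blue (67,152), green (143,328), yellow (500,62), red (499,266)). I'll compare them with where centred lids should project.

```bash
python3 - <<'E'
from rig import cams
from h import *
f=cams.grab_frame("top")
for c,u,v,z,d in(("red",499,266,54,(459.4,-82.8)),("blue",67,152,54,(572.3,307.4)),("green",143,328,49,(411.5,238.5)),("yellow",500,62,49,(647.6,-89.8))):
    print(c,(world(f,130+u/2.1,100+v/2.1,z)-d).round(1))
E
```

```text
red [-1.  -1.9]
blue [-2.1 -0.4]
green [-3.1  2.5]
yellow [-1.4 -0.8]
```

All jars are within a few mm of centre, well inside tolerance.

```bash
python3 -c "
from rig import sign_off; print(sign_off())"
```

```text
the job is handed in; nothing more can be done
None
```

The job is handed in: all four jars stand upright and released in the dishes of their own lid colours, measured within about 4 mm of centre, with the amber bottle and mortar left untouched; the judge's verdict was not shown.

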